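Load a tube rack into the ratchet hold-down stand

TASK

Pull the stand's toothed rail up by its T-bar, click by click, until it just meets the stop screw under the collar, and let the sprung pawl take it there. Then slide the yellow tube rack along its guides until it is fully home against the fence under the raised head, and press the pawl's tail down to lower the head until it rests on the rack; let the pawl spring back. Force nothing: no more than a light touch (well under 25 N) on the stop, fence, tail and rack, and leave the bottle, jar and tip box alone.

Things in the scene. Friction and masses are not known exactly. Their poses are not given: they have to be found in the camera images.
- press: Fixed frame of the stand: white base plate 240 x 110 x 12 mm (x -135 to 105 mm), slim back post (x 80 to 92 mm, 197 mm high), 10 mm rod (x 88, y -24, 202 mm high). Origin: on the bench, below where the rack's centre is when home. x runs from the loading mouth to fence and rail, away from the robot; y left, z up; turned up to 0.3 rad. Guides 16 mm high on the plate, inner faces y +-38 mm.
- fence: Two aluminium stubs fixed at the end of the guides (y 14 to 36 mm either side, tops 36 mm above the bench) that stop the rack. Origin at bench height, 4 mm behind their stopping faces, which are at x = 48 mm of the stand. Axes as the stand.
- collar: Aluminium stop collar 36 x 22 x 12 mm clamped on the rod (y -21 mm of the stand), its height different each time. Origin: centre of its underside. A steel stop screw through it (9 mm nearer the robot) projects 2 to 12 mm below the underside, set differently each time and not measured: feel for it. A lug on the rail, its top 128 mm below the T-bar's centre, meets the screw; it does not give.
- rail (a joint): Height (m) of the toothed 16 mm steel rail at x 70, y 0 of the stand, 0 lowest; 0.45 to 0.75 kg. Damped 80 N per m/s: pulling up slowly takes 5 to 15 N, clicks adding 2 to 6 N; free, it sinks at 40 to 90 mm/s. The pawl holds it every 10 mm (near 0.008, 0.018 ... 0.068); let go between, it sinks to the next below. At the collar it reads 0.054 to 0.070; head resting on the rack, 0.030.
- handle (a point): Centre of the white T-bar on top of the rail: 16 mm in x, 56 mm long in y, 14 mm high (stand axes). 228 mm above the bench when the rail reads 0; rises with it. Below it the 16 x 16 mm rail goes straight down; nothing else within 18 mm below it.
- head (a point): Centre of the underside of the head, a rubber pad 36 x 50 x 12 mm at x -6 to 30 mm of the stand, on an arm 20 mm wide (top 24 mm above the pad's underside) that reaches from the rail towards the robot. 26 mm above the bench when the rail reads 0.
- pawl (a joint): Turn of the sprung pawl (rad): 0 sprung in between the teeth, grows as its tail is pressed down, end stop at 0.30. From about 0.16 it is clear of the teeth and the rail sinks by itself for as long as the tail is held; released it springs back to 0, or to about 0.04 when it leans on a tooth. It holds the rail's weight, but the rail must not be forced down on it (40 N).
- tail (a point): Press point: centre of the top of the white plate, 30 x 28 x 6 mm, at the end of the pawl's tail: x 70, y 105 mm of the stand, 76.5 mm above the bench when sprung in. The pawl turns on a pin along x at y 24 mm, 72.5 mm up: the plate goes down 13 mm until the pawl is clear, 24 mm to its stop. It takes some 1 to 4 N; nothing stands under it.
- rack_center (a point): Centre (half-way up) of the loose yellow tube rack, 96 x 72 x 44 mm (x along the guides), 0.14 to 0.26 kg, wells in its top. It lies on the base plate (underside 12 mm above the bench), its front end already between the guides, 62 to 85 mm short of home; home, its centre is at x 0 of the stand. It slides with 1 to 3 N; push it at the middle of its rear face.
- bottle: Bystander: white bottle, 60 mm wide, 150 mm high, origin under it, to the left of the stand.
- jar: Bystander: jar, 72 mm wide, 85 mm high, origin under it, to the right of the stand.
- tipbox: Bystander: grey and white tip box 118 x 82 x 55 mm, origin under it, to the right of the stand.
There are look-alikes about, which are no part of the job. What is shaped like the part that bears rack_center but green, orange or red is not meant.

How it is judged (in metres and radians):
On the way, in this order (a step that is already met when the one before it is completed fails the run):
1. the rail has been raised until its lug touches the stop screw under the collar (contact force between rail and collar above 1 N and value of joint rail above 0.05 m), for 0.05 s.
2. the rail hangs on the pawl, let go, the head still raised (contact force between the fingers and rail below 0.3 N and value of joint rail above 0.045 m and contact force between rail and pawl above 1 N), for 0.2 s.
3. the rack is fully home (within 2 mm) under the raised head (x of rack_center in the frame of press above -0.002 m and value of joint rail above 0.045 m), for 0.1 s.
At the end, for the whole second after the job is handed in: The head rests with its weight on the rack (rail reading 0.028 to 0.032, more than 1.5 N on the rack), the rack is still home against the fence within 3 mm, the pawl has sprung back (below 0.1 rad), and all is still (value of joint rail between 0.028 and 0.032 m and contact force between rail and rack above 1.5 N and x of rack_center in the frame of press above -0.003 m and value of joint pawl below 0.1 rad and linear speed of rack below 0.01 m/s); the robot touches nothing.
It fails at once if the rail is pulled against the stop screw of the collar with more than 25 N (contact force between rail and collar above 25 N).
It fails at once if the rack is pushed against the fence with more than 25 N (contact force between rack and fence above 25 N).
It fails at once if the head or rail bears on the rack with more than 25 N (contact force between rail and rack above 25 N).
It fails at once if the pawl is pressed with more than 25 N, or the rail is forced down on it with more than 40 N (contact force between the fingers and pawl above 25 N or contact force between rail and pawl above 40 N).
It fails at once if a bystander is moved more than 15 mm (distance of any of bottle, jar, tipbox from where it was at the start of the episode above 0.015 m).
It also fails if it takes over 72 s, if anything falls off the work surface, if the arm or the gripper's body presses on something with over 40 N, if the wrist force passes 120 N, or if a joint passes its speed limit or range.

ROBOT

A 6-joint arm with a two-finger parallel gripper is mounted at the origin on the work surface. World frame = base frame: x ahead of the robot, y to its left, z up, the work surface at z = 0. Lengths are in mm, angles in degrees, forces in N, time in s.
With the tool pointing down it reaches from about 325 to 850 mm from the base axis. Payload 4.4 kg.
Tool frame: the origin (TCP) lies on the centre line of the jaws, within the pads' length; the fingertips stand 19 mm ahead of it and the grasp point (between the pads) is the TCP (arm.finger_overhang is the z of the fingertips in the tool frame, in mm); z points along the fingers, y is the direction in which the jaws open and shut (so a half turn about z gives the same grasp; the last joint's range is limited). The gripper opens to 94 mm and grips with 3 to 60 N. Pads are 16 mm wide; open, the fingers measure 119 mm over their backs; the gripper's body (75 mm by 177 mm) begins 78 mm behind the grasp point.
Start: joints at [66.836, 11.837, 88.321, -0, 79.842, -8.623], TCP at [144.383, 556.58, 224.447] pointing down, gripper open.
Joint ranges: [-156.59, 156.59], [-49.26, 127.26], [12.9, 141.05], [-63.56, 243.56], [4.71, 150.69], [-161.64, 161.64]. Speed limits (degrees/s): [159.86, 159.86, 180, 180, 180, 180].

INTERFACE

Orientations are given as a 3x3 rotation matrix whose columns are the frame's x, y, z axes.
In Python, from station import arm, read_camera, camera_info gives the robot as it stands.
- The arm moves only by the shell command python3 -m handwheel 'ROWS' [FORCE]. ROWS is JSON, one flat list of numbers, 5 for each row, row after row: the shift along the tool's x, y, z in m, then the turn about the tool's z in degrees, then the finger opening in m, from 0 to 0.094. In form: [tx, ty, tz, spin, grip, tx, ty, tz, spin, grip, ...]. A call has 1 to 20 rows; each row is the pose to reach, as a shift and turn from the pose measured when the call began, along the tool's axes at that moment; what a row does not reach only later rows make up. A row lasts 1/12 s, in which the tool goes at most 41.7 mm and 7.16 degrees, less where a joint would pass 70% of its speed; a pose out of reach is approached as far as the arm can. A call with a gripper value outside its range is refused whole. The fingers move at their own pace and stop on an object; FORCE is the grip in N (left out, the last holds). Time passes only in rows, so rows that repeat a pose let the fingers close. It gives the time, the measured TCP pose, the force and the opening at its end, in the units of the state.
- arm.observe(): the state, without advancing time (a new reading comes with each control period).
- read_camera(name): name is "scene" or "top" or "wrist"; returns the picture (480x640x3 uint8, blue, green, red); there is no depth.
- camera_info(name): a dict with "intrinsics" (3x3 intrinsics, pixels), "dist_coeffs" ([k1, k2, p1, p2, k3] as OpenCV has them; the pictures are not rectified), "position" and "attitude" of the camera in the world. Camera axes: x right, y down, z forward; pixel columns grow to the right and rows downward; lengths in mm; the calibration is good to about 2 mm. A picture is of the moment at which its call begins: read the wrist's pose just before it. camera_info takes no time and is no camera call; for the wrist camera it gives the pose at the moment of the call.
- arm.job_done(): hands the job in, once; it reports no verdict.
The state is a dict: "t": time; "q": joint angles; "qd": joint speeds; "tau": joint torques, N m; "tcp_pos": TCP position; "orientation": TCP orientation; "contact_force": force on the tool from outside, world axes, zero at the start; "wrist_torque": the same for the moment, N m; "gripper_width": finger opening in mm.
Only numpy, scipy, OpenCV 4.12 (cv2) and the standard library are available. Lean on these libraries where they do the work, as an engineer would, in place of code of your own. Each camera call takes 0.05 s, during which the arm holds its last target. There are 200 camera calls.

## Working session

There is one attempt and no reset: what is moved stays moved. The work goes in short steps, Python scripts to look and compute and a shell command to move; the robot and the scene stay as the last step left them, time stands still between calls to the robot, and variables do not carry over. Pictures are saved under pics/ and viewed, on a budget of 10 in all, crops included, one or two more only if the job needs it, and the job is handed in when it is done.

```bash
mkdir -p pics; ls; python3 - <<'E'
from station import arm, read_camera, camera_info
import cv2, numpy as np
for n in ("scene","top"):
    im=read_camera(n); cv2.imwrite(f"pics/{n}0.png",im)
    print(n,camera_info(n))
s=arm.observe(); print(s)
E
```

```text
pics
scene {'intrinsics': array([[530.25220479,   0.        , 319.3560966 ],
       [  0.        , 530.25220479, 234.06164184],
       [  0.        ,   0.        ,   1.        ]]), 'dist_coeffs': array([-0.06310555,  0.        ,  0.        ,  0.        ,  0.        ]), 'position': array([1030.92575421, -288.41709463,  891.42971346]), 'attitude': array([[ 0.52465514,  0.65468852, -0.54416902],
       [ 0.85123884, -0.39489854,  0.3456119 ],
       [ 0.01137659, -0.64454486, -0.76448185]])}
top {'intrinsics': array([[619.87026886,   0.        , 326.58077661],
       [  0.        , 619.87026886, 246.66947284],
       [  0.        ,   0.        ,   1.        ]]), 'dist_coeffs': array([-0.08376247,  0.        ,  0.        ,  0.        ,  0.        ]), 'position': array([ 347.94393561,   41.81653734, 1368.22379559]), 'attitude': array([[-0.00641022, -0.98689603,  0.16123007],
       [-0.99996418,  0.0054351 , -0.00648831],
       [ 0.00552698, -0.16126588, -0.98689552]])}
{'t': 0.1, 'q': array([ 6.68367686e+01,  1.18811342e+01,  8.83954718e+01, -1.05052162e-03,
        7.98403934e+01, -8.62258014e+00]), 'qd': array([-0.04888285, -0.13323376, -0.10434942,  0.07238716, -0.01974332,
       -0.00807127]), 'tau': array([ 1.83630200e-04, -3.71860313e+01, -2.82294703e+01,  7.01732794e-02,
        3.11734329e-02, -3.87757666e-05]), 'tcp_pos': array([144.10526559, 555.94690084, 223.39880801]), 'orientation': array([[-9.67970456e-01,  2.51062897e-01, -7.86640513e-04],
       [ 2.51063963e-01,  9.67968664e-01, -1.88450905e-03],
       [ 2.88313065e-04, -2.02164617e-03, -9.99997915e-01]]), 'contact_force': array([-0.76032596,  0.2889655 ,  1.22773646]), 'wrist_torque': array([ 0.02752075, -0.02435475,  0.01455303]), 'gripper_width': 93.68904564684}
```

View pics/scene0.png

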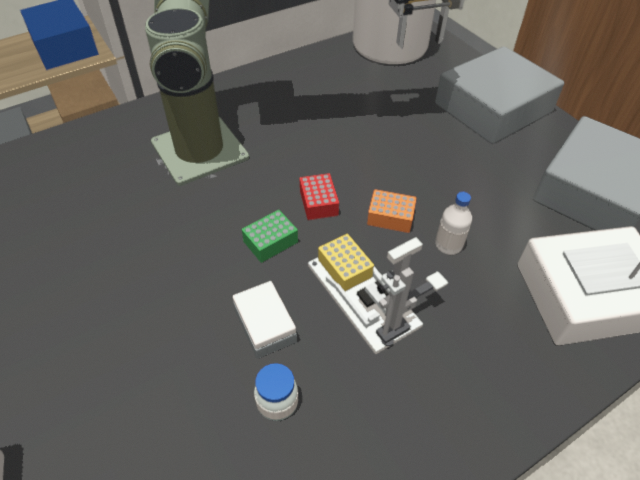

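View pics/top0.png

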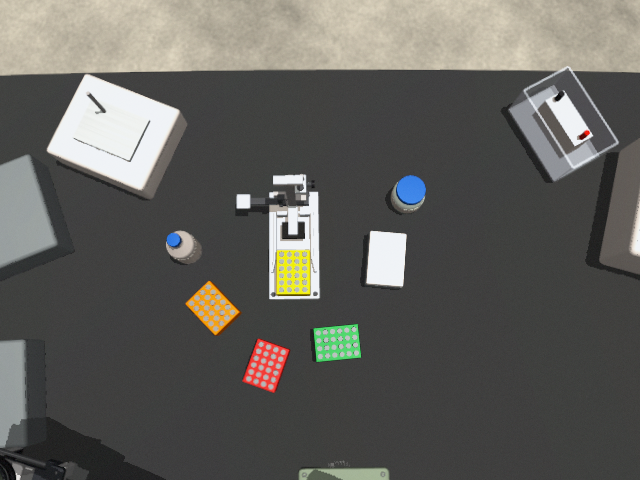

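The scene view shows the T-bar at (405,250), the tail plate at (437,282) and the yellow rack at (346,261). In the top view they are at (289,181), (243,202) and (293,272), with the plate's near corners at (270,298) and (319,298).

```bash
cat > h.py <<'E'
import cv2, numpy as np
from station import arm, read_camera, camera_info
def ray(n,p,ci=None):
    c=ci or camera_info(n)
    u=cv2.undistortPoints(np.array([[p]],float),c["intrinsics"],c["dist_coeffs"])[0,0]
    d=np.array(c["attitude"])@np.array([u[0],u[1],1]); return np.array(c["position"]),d/np.linalg.norm(d)
def onz(n,p,z,ci=None):
    o,d=ray(n,p,ci); return o+d*(z-o[2])/d[2]
def tri(n1,p1,n2,p2):
    o,d=ray(n1,p1); q,e=ray(n2,p2)
    s=np.linalg.lstsq(np.c_[d,-e],q-o,rcond=None)[0]
    a,b=o+d*s[0],q+e*s[1]; return (a+b)/2,np.linalg.norm(a-b)
E
python3 - <<'E'
from h import *
t=cv2.imread("pics/top0.png"); s=cv2.imread("pics/scene0.png")
def blob(im,m,box):
    x0,y0,x1,y1=box; k=np.zeros(m.shape,np.uint8); k[y0:y1,x0:x1]=m[y0:y1,x0:x1]*255
    c=max(cv2.findContours(k,cv2.RETR_EXTERNAL,cv2.CHAIN_APPROX_NONE)[0],key=cv2.contourArea)
    return c
hsv=cv2.cvtColor(t,cv2.COLOR_BGR2HSV)
c=blob(t,cv2.inRange(hsv,(22,120,80),(35,255,255))>0,(250,220,340,310))
P=np.array([onz("top",p,56)[:2] for p in c[:,0].astype(float)],np.float32)
print("rack",cv2.minAreaRect(P))
for nm,box,z in (("tail",(230,190,250,212),76.5),("tbar",(270,170,308,187),230)):
    g=t.min(2)>180
    c=blob(t,g,box); P=np.array([onz("top",p,z)[:2] for p in c[:,0].astype(float)],np.float32)
    print(nm,cv2.minAreaRect(P), cv2.minAreaRect(c))
for p in ((270,298),(319,298),(318,193)): print("plate",onz("top",p,12))
A=cv2.resize(t[160:310,225:335],None,fx=4,fy=4,interpolation=cv2.INTER_CUBIC)
B=cv2.resize(s[225:350,365:455],None,fx=4,fy=4,interpolation=cv2.INTER_CUBIC)
o=np.zeros((600,800,3),np.uint8); o[:,:440]=A; o[:500,440:]=B[:,:360]
cv2.imwrite("pics/crop1.png",o)
E
```

```text
rack ((507.2251281738281, 106.33932495117188), (70.66996002197266, 96.76354217529297), 89.88177490234375)
tail ((660.0884399414062, 211.59027099609375), (29.09290313720703, 25.781896591186523), 0.8701781034469604) ((243.0, 200.5), (13.0, 12.0), 90.0)
tbar ((662.2173461914062, 104.79904174804688), (60.75673294067383, 23.538389205932617), 89.98770141601562) ((289.0, 180.0), (32.0, 12.0), 0.0)
plate [456.34213277 157.48645872  12.        ]
plate [455.77894957  50.22022308  12.        ]
plate [691.97750993  51.42314638  12.        ]
```

View pics/crop1.png

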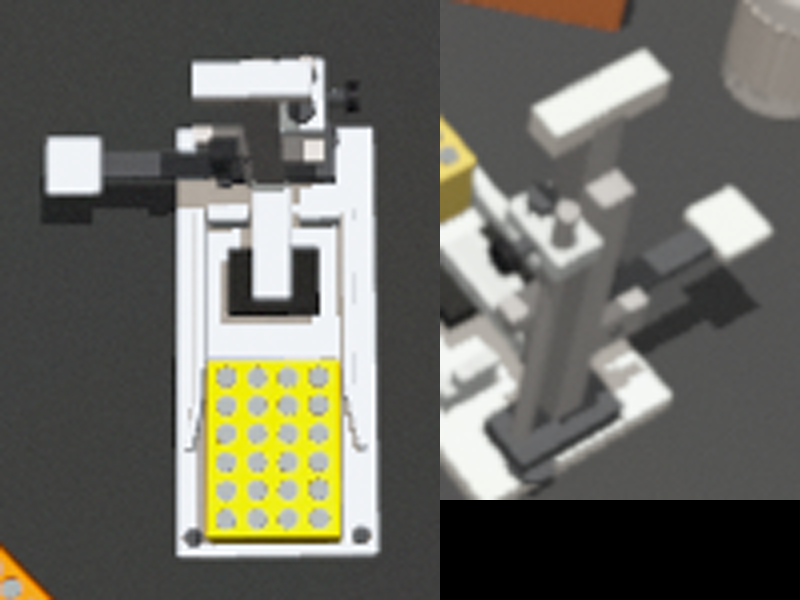

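The crop shows the stand almost square to the world, with yaw about 0. The T-bar top centre is at about (288,179) in the top view and (405,247) in the scene view. The plate's near edge, the tail and the rack give consistent positions, with the stand origin near (591,105).

```bash
cat >> h.py <<'E'
def plan(x,y,z,yaw):  # yaw = world angle of tool y axis (deg); prints tool shift (m) and spin
    s=arm.observe(); R=s["orientation"]; d=R.T@(np.array([x,y,z])-s["tcp_pos"])
    a=np.degrees(np.arctan2(R[1,1],R[0,1])); sp=(a-yaw+180)%360-180
    print("shift",np.round(d/1000,4),"spin",round(sp,2))
def st():
    s=arm.observe(); print(round(s["t"],2),s["tcp_pos"].round(1),s["contact_force"].round(2),s["gripper_width"].round(1),"yaw",np.degrees(np.arctan2(s["orientation"][1,1],s["orientation"][0,1])).round(2),s["q"].round(1))
E
python3 - <<'E'
from h import *
print(tri("top",(287.75,179.2),"scene",(405.25,247.5)))
print("tail",tri("top",(225+73/4,160+164/4),"scene",(365+(728-440)/4,225+220/4)))
plan(144.1,555.9,300,75.5); plan(659,105,300,0)
E
```

```text
(array([661.19952536, 106.8699926 , 240.73986044]), np.float64(0.8491018379392151))
tail (array([660.1394174 , 211.94611071,  73.23747941]), np.float64(1.2270664310175667))
shift [ 0.     -0.0002 -0.0766] spin -0.04
shift [-0.6116 -0.3074 -0.0762] spin 75.46
```

```bash
python3 -m handwheel '[0,0,-0.04,0,0.094, 0,0,-0.076,7,0.05, -0.612,-0.307,-0.076,75.5,0.05, -0.612,-0.307,-0.076,75.5,0.05, -0.612,-0.307,-0.076,75.5,0.05, -0.612,-0.307,-0.076,75.5,0.05, -0.612,-0.307,-0.076,75.5,0.05, -0.612,-0.307,-0.076,75.5,0.05, -0.612,-0.307,-0.076,75.5,0.05, -0.612,-0.307,-0.076,75.5,0.05, -0.612,-0.307,-0.076,75.5,0.05, -0.612,-0.307,-0.076,75.5,0.05, -0.612,-0.307,-0.076,75.5,0.05, -0.612,-0.307,-0.076,75.5,0.05, -0.612,-0.307,-0.076,75.5,0.05, -0.612,-0.307,-0.076,75.5,0.05, -0.612,-0.307,-0.076,75.5,0.05, -0.612,-0.307,-0.076,75.5,0.05, -0.612,-0.307,-0.076,75.5,0.05, -0.612,-0.307,-0.076,75.5,0.05]' 15; python3 - <<'E'
from h import *
st(); plan(660.5,106,300,0)
E
```

```text
t: 1.77
tcp_pos: [661.6, 101.2, 297.8]
orientation: [[0.006, 1.0, -0.002], [1.0, -0.006, -0.003], [-0.003, -0.002, -1.0]]
contact_force: [-0.8, -0.7, 0.1]
gripper_width: 50.1Traceback (most recent call last):
  File "<stdin>", line 2, in <module>
  File "h.py", line 18, in st
    s=arm.observe(); print(round(s["t"],2),s["tcp_pos"].round(1),s["contact_force"].round(2),s["gripper_width"].round(1),"yaw",np.degrees(np.arctan2(s["orientation"][1,1],s["orientation"][0,1])).round(2),s["q"].round(1))
                                                                                             ^^^^^^^^^^^^^^^^^^^^^^^^
AttributeError: 'float' object has no attribute 'round'
```

```bash
sed -i 's/s\["gripper_width"\].round(1)/round(s["gripper_width"],1)/' h.py; python3 -m handwheel '[0.005,-0.001,0,-0.3,0.05,0.005,-0.001,0,-0.3,0.05,0.005,-0.001,0,-0.3,0.05]'; python3 - <<'E'
from h import *
st(); ci=camera_info("wrist"); im=read_camera("wrist"); cv2.imwrite("pics/w1.png",im)
print(ci)
for w in ([661,106,240],[661,134,240],[661,78,240],[661,211,76.5]):
    print(w,cv2.projectPoints(np.array([w],float),cv2.Rodrigues(ci["attitude"].T)[0],-ci["attitude"].T@ci["position"],ci["intrinsics"],ci["dist_coeffs"])[0].ravel())
E
```

```text
t: 2.02
tcp_pos: [659.5, 107.7, 297.4]
orientation: [[-0.001, 1.0, -0.004], [1.0, 0.001, -0.003], [-0.003, -0.004, -1.0]]
contact_force: [-0.6, 0.1, -0.5]
gripper_width: 50.1
2.02 [659.5 107.7 297.4] [-0.61  0.13 -0.46] 50.1 yaw 0.07 [ 1.9 21.  68.2 -0.2 91.   1.9]
{'intrinsics': array([[392.27348489,   0.        , 320.95815624],
       [  0.        , 392.27348489, 236.78892215],
       [  0.        ,   0.        ,   1.        ]]), 'dist_coeffs': array([-0.04970414,  0.        ,  0.        ,  0.        ,  0.        ]), 'position': array([660.01748822, 183.53627649, 457.45484647]), 'attitude': array([[ 0.99999369,  0.00235674, -0.00265825],
       [ 0.00157794, -0.96506524, -0.26200495],
       [-0.00318286,  0.26199911, -0.96506287]])}
[661, 106, 240] [323.60288581 267.21288236]
[661, 134, 240] [323.76831398 220.65651677]
[661, 78, 240] [323.44456888 310.78055724]
[661, 211, 76.5] [323.37929104 100.16350284]
```

View pics/w1.png

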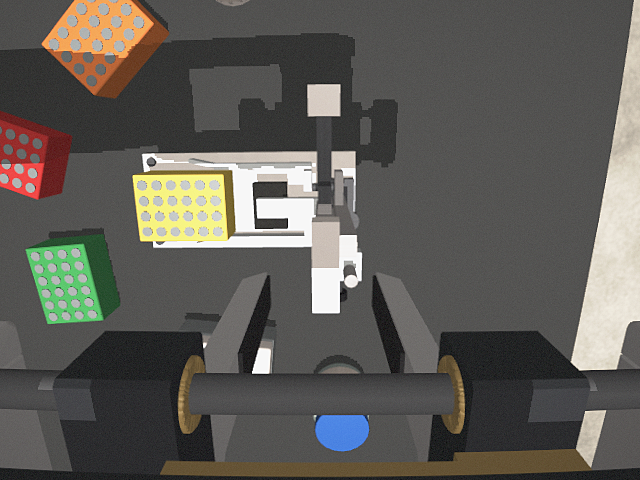

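Wrist view: the T-bar spans columns 312–340 and rows 220–312, which puts it at about (662,106) as measured. The tail is at (324,100), as predicted. Next: descend and grip.

```bash
python3 -m handwheel '[-0.0015,0.0025,0.02,0,0.05,-0.0015,0.0025,0.045,0,0.05,-0.0015,0.0025,0.06,0,0.05,-0.0015,0.0025,0.06,0,0.05,-0.0015,0.0025,0.06,0,0.05,-0.0015,0.0025,0.06,0,0.005,-0.0015,0.0025,0.06,0,0.005,-0.0015,0.0025,0.06,0,0.005,-0.0015,0.0025,0.06,0,0.005,-0.0015,0.0025,0.06,0,0.005,-0.0015,0.0025,0.06,0,0.005,-0.0015,0.0025,0.06,0,0.005,-0.0015,0.0025,0.06,0,0.005]' 15
```

```text
t: 3.15
tcp_pos: [661.9, 106.1, 238.4]
orientation: [[-0.002, 1.0, -0.003], [1.0, 0.002, -0.003], [-0.003, -0.003, -1.0]]
contact_force: [-1.6, -0.6, 2.3]
gripper_width: 15.8
```

```bash
python3 -m handwheel '[0,0,0,0,0.005,0,0,-0.003,0,0.005,0,0,-0.006,0,0.005,0,0,-0.009,0,0.005,0,0,-0.012,0,0.005]' 25;  python3 -m handwheel '[0,0,-0.003,0,0.005,0,0,-0.006,0,0.005,0,0,-0.009,0,0.005,0,0,-0.012,0,0.005,0,0,-0.015,0,0.005,0,0,-0.018,0,0.005,0,0,-0.021,0,0.005,0,0,-0.024,0,0.005,0,0,-0.027,0,0.005]'
```

```text
t: 3.57
tcp_pos: [661.8, 106.1, 246.9]
orientation: [[-0.001, 1.0, -0.005], [1.0, 0.001, -0.003], [-0.003, -0.005, -1.0]]
contact_force: [4.7, 0.2, -12.1]
gripper_width: 16.3
t: 4.32
tcp_pos: [661.8, 106.1, 273.5]
orientation: [[-0.001, 1.0, -0.006], [1.0, 0.001, -0.003], [-0.003, -0.006, -1.0]]
contact_force: [4.6, 0.3, -14.3]
gripper_width: 15.7
```

```bash
python3 -m handwheel '[0,0,-0.002,0,0.005,0,0,-0.004,0,0.005,0,0,-0.006,0,0.005,0,0,-0.006,0,0.005,0,0,-0.006,0,0.005]';  python3 -m handwheel '[0,0,-0.0015,0,0.005,0,0,-0.003,0,0.005,0,0,-0.003,0,0.005,0,0,-0.003,0,0.005]'
```

```text
t: 4.73
tcp_pos: [661.9, 106.1, 280.7]
orientation: [[-0.001, 1.0, -0.005], [1.0, 0.001, -0.003], [-0.003, -0.005, -1.0]]
contact_force: [2.5, 0.5, -7.1]
gripper_width: 15.8
t: 5.07
tcp_pos: [661.8, 106.1, 283.7]
orientation: [[-0.001, 1.0, -0.005], [1.0, 0.001, -0.003], [-0.003, -0.005, -1.0]]
contact_force: [3.9, 0.5, -10.7]
gripper_width: 15.5
```

```bash
M="python3 -m handwheel"; for i in 1; do python3 -m handwheel '[0,0,-0.001,0,0.005,0,0,-0.0015,0,0.005,0,0,-0.0015,0,0.005]'|grep -E "tcp|force";done;  python3 -m handwheel '[0,0,-0.001,0,0.005,0,0,-0.0015,0,0.005,0,0,-0.0015,0,0.005]'|grep -E "tcp|force"; python3 -m handwheel '[0,0,-0.0015,0,0.005,0,0,-0.0015,0,0.005]'|grep -E "tcp|force"
```

```text
tcp_pos: [661.8, 106.1, 285.4]
contact_force: [2.7, -0.2, -9.5]
tcp_pos: [661.9, 106.1, 287.7]
contact_force: [4.0, 0.1, -8.6]
tcp_pos: [661.9, 106.1, 289.8]
contact_force: [3.5, -0.2, -7.6]
```

```bash
python3 -m handwheel '[0,0,-0.001,0,0.005,0,0,-0.001,0,0.005]'|grep -E "tcp|force"; python3 -m handwheel '[0,0,-0.001,0,0.005,0,0,-0.001,0,0.005]'|grep -E "tcp|force"
```

```text
tcp_pos: [661.8, 106.1, 289.8]
contact_force: [5.8, 0.3, -12.8]
tcp_pos: [661.8, 106.1, 289.8]
contact_force: [5.1, -0.4, -14.1]
```

```bash
python3 -m handwheel '[0,0,-0.001,0,0.005,0,0,-0.001,0,0.005]'|grep -E "tcp|force"
```

```text
tcp_pos: [661.8, 106.1, 289.8]
contact_force: [5.4, 0.6, -14.5]
```

```bash
python3 -m handwheel '[0,0,-0.001,0,0.005,0,0,-0.001,0,0.005]'|grep -E "tcp|force"
```

```text
tcp_pos: [661.8, 106.1, 289.8]
contact_force: [5.1, -0.1, -14.2]
```

```bash
python3 -m handwheel '[0,0,-0.001,0,0.005,0,0,-0.0018,0,0.005,0,0,-0.0018,0,0.005]'|grep -E "tcp|force"; python3 - <<'E'
from h import *
im=read_camera("scene"); cv2.imwrite("pics/s2.png",cv2.resize(im[215:350,350:470],None,fx=4.4,fy=4.4,interpolation=cv2.INTER_CUBIC)[:600])
E
```

```text
tcp_pos: [661.8, 106.1, 289.9]
contact_force: [6.2, 0.6, -16.9]
```

View pics/s2.png

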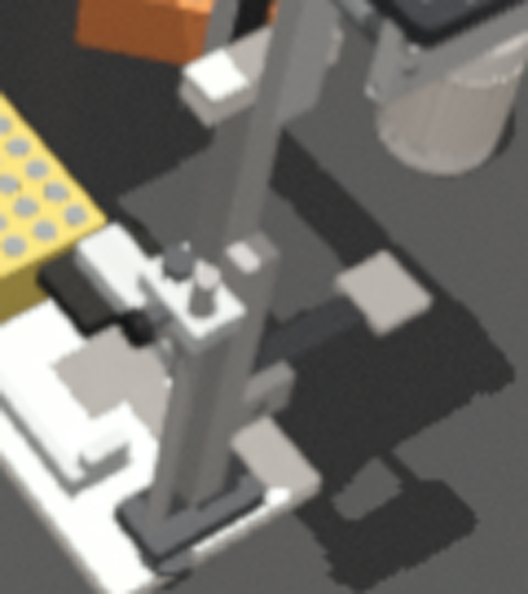

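The picture shows the T-bar gripped and raised, with the head arm up and the lug close under the collar. The force rises while the position stays at 289.9, so this is the hard stop, with about 10 N on it. Next: relax and let go.

```bash
python3 -m handwheel '[0,0,0.0005,0,0.005,0,0,0.001,0,0.005,0,0,0.001,0,0.05,0,0,0.001,0,0.05,0,0,0.001,0,0.05,0,0,0.001,0,0.05,0,0,0.001,0,0.05,0,0,0.001,0,0.05]'|grep -E "tcp|force|wid"; python3 -m handwheel '[0,0,-0.03,0,0.05,0,0,-0.05,0,0.05,0,0,-0.05,0,0.05,0,0,-0.05,0,0.05]'|grep -E "tcp|force|wid"
python3 - <<'E'
from h import *
st(); ci=camera_info("wrist"); im=read_camera("wrist"); cv2.imwrite("pics/w2.png",im); im=read_camera("scene"); cv2.imwrite("pics/s3.png",im)
plan(420,106,340,-90); plan(420,106,340,90); plan(420,106,49,90)
E
```

```text
tcp_pos: [661.9, 106.1, 289.8]
contact_force: [0.3, 0.3, -0.6]
gripper_width: 49.1
tcp_pos: [663.0, 106.3, 341.7]
contact_force: [-0.0, -0.8, -1.1]
gripper_width: 49.7
7.7 [663.  106.3 341.7] [-0.02 -0.78 -1.07] 49.7 yaw 0.07 [ 1.8 20.7 63.6 -0.2 96.   1.7]
shift [ 1.000e-04 -2.417e-01  8.000e-04] spin 90.06
shift [ 1.000e-04 -2.417e-01  8.000e-04] spin -89.94
shift [ 0.001  -0.2388  0.2918] spin -89.94
```

View pics/w2.png

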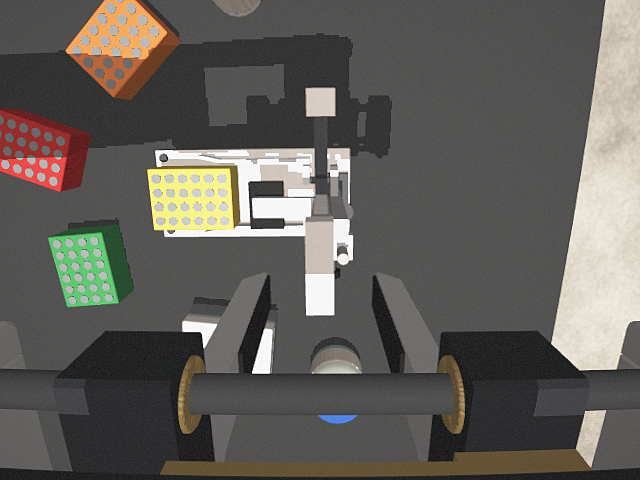

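T-bar at (319,267), raised and free of the open jaws, and the contact force is about 0. Next: go behind the rack.

```bash
python3 -m handwheel '[0,-0.221,0,-90,0,0,-0.221,0,-90,0,0,-0.221,0,-90,0,0,-0.221,0,-90,0,0,-0.221,0,-90,0,0,-0.221,0,-90,0,0,-0.221,0.1,-90,0,0,-0.221,0.1,-90,0,0,-0.221,0.1,-90,0,0,-0.221,0.1,-90,0,0,-0.221,0.1,-90,0,0,-0.221,0.15,-90,0,0,-0.221,0.15,-90,0,0,-0.221,0.15,-90,0]'|grep -E "tcp|force|wid"
python3 - <<'E'
from h import *
st(); plan(442,106,51,90)
t=read_camera("scene");cv2.imwrite("pics/s4.png",t)
E
```

```text
tcp_pos: [434.9, 105.3, 185.5]
contact_force: [-1.0, -0.7, 0.9]
gripper_width: 0.5
8.97 [434.9 105.3 185.5] [-1.02 -0.69  0.91] 0.5 yaw 90.13 [  2.6  -1.  107.1  -0.2  75.  -87.5]
shift [-0.0099  0.0012  0.1343] spin 0.13
```

View pics/s4.png

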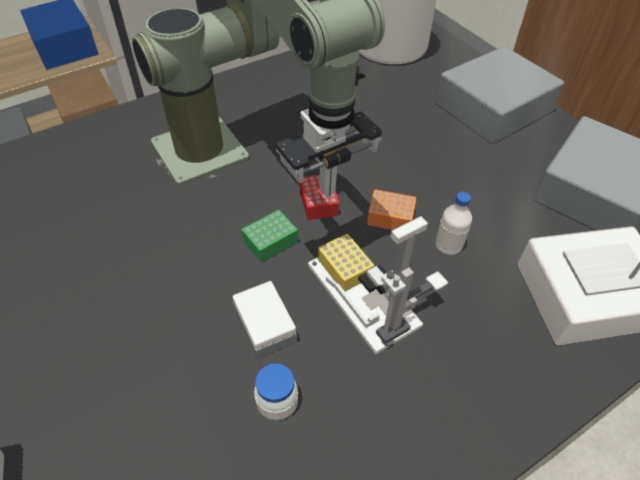

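The rail is held up (T-bar at (410,231)), and the fingers stand behind the yellow rack, clear of the red and green ones. Next: lower and push.

```bash
python3 -m handwheel '[-0.007,0.001,0.04,0,0,-0.007,0.001,0.08,0,0,-0.007,0.001,0.11,0,0,-0.007,0.001,0.132,0,0,-0.007,0.001,0.134,0,0,-0.007,0.001,0.134,0,0,-0.007,0.001,0.134,0,0]'|grep -E "tcp|force|wid"; python3 -m handwheel '[-0.004,0,0,0,0,-0.008,0,0,0,0,-0.012,0,0,0,0,-0.016,0,0,0,0,-0.020,0,0,0,0]'|grep -E "tcp|force|wid"; python3 - <<'E'
from h import *
st()
E
```

```text
tcp_pos: [443.2, 106.0, 55.2]
contact_force: [0.9, -0.2, 0.6]
gripper_width: 0.4
tcp_pos: [463.7, 106.0, 55.5]
contact_force: [-2.4, 0.5, 1.8]
gripper_width: 0.5
10.02 [463.7 106.   55.5] [-2.43  0.54  1.8 ] 0.5 yaw 89.92 [  2.5  12.9 109.6  -0.2  58.2 -87.3]
```

```bash
python3 -m handwheel '[-0.004,0,0,0,0,-0.008,0,0,0,0,-0.012,0,0,0,0,-0.016,0,0,0,0,-0.020,0,0,0,0,-0.024,0,0,0,0,-0.028,0,0,0,0,-0.032,0,0,0,0,-0.036,0,0,0,0,-0.040,0,0,0,0,-0.044,0,0,0,0,-0.048,0,0,0,0,-0.052,0,0,0,0,-0.056,0,0,0,0,-0.056,0,0,0,0]'|grep -E "tcp|force|wid"; python3 -m handwheel '[-0.001,0,0,0,0,-0.002,0,0,0,0,-0.003,0,0,0,0,-0.004,0,0,0,0,-0.005,0,0,0,0]'|grep -E "tcp|force|wid"; python3 - <<'E'
from h import *
t=read_camera("top");cv2.imwrite("pics/t5.png",cv2.resize(t[160:310,225:335],None,fx=4,fy=4,interpolation=cv2.INTER_CUBIC))
E
```

```text
tcp_pos: [521.1, 105.9, 54.9]
contact_force: [-0.2, 0.3, -0.9]
gripper_width: 0.6
tcp_pos: [526.0, 105.9, 54.8]
contact_force: [-2.0, 0.5, 0.6]
gripper_width: 0.6
```

```bash
 python3 -m handwheel '[-0.0015,0,0,0,0,-0.003,0,0,0,0,-0.003,0,0,0,0]'|grep -E "tcp|force|wid"
```

```text
tcp_pos: [529.9, 105.8, 54.8]
contact_force: [-0.6, -0.4, 0.1]
gripper_width: 0.9
```

```bash
 python3 -m handwheel '[-0.001,0,0,0,0,-0.002,0,0,0,0]'|grep -E "tcp|force"; python3 -m handwheel '[-0.001,0,0,0,0,-0.001,0,0,0,0]'|grep -E "tcp|force"
```

```text
tcp_pos: [532.0, 105.8, 54.8]
contact_force: [-2.0, -0.1, 0.8]
tcp_pos: [533.3, 105.8, 54.8]
contact_force: [-1.1, 0.6, 0.6]
```

```bash
 python3 -m handwheel '[-0.001,0,0,0,0,-0.001,0,0,0,0]'|grep -E "tcp|force"; python3 -m handwheel '[-0.001,0,0,0,0,-0.001,0,0,0,0]'|grep -E "tcp|force"
```

```text
tcp_pos: [534.1, 105.8, 54.8]
contact_force: [-3.2, -1.0, 1.2]
tcp_pos: [534.1, 105.8, 54.7]
contact_force: [-5.1, -0.0, 4.0]
```

```bash
 python3 -m handwheel '[-0.001,0,0,0,0,-0.001,0,0,0,0]'|grep -E "tcp|force"; python3 -m handwheel '[-0.001,0,0,0,0,-0.001,0,0,0,0]'|grep -E "tcp|force"
```

```text
tcp_pos: [534.1, 105.8, 54.5]
contact_force: [-5.6, 0.5, 4.2]
tcp_pos: [534.1, 105.8, 54.4]
contact_force: [-4.7, 0.6, 3.5]
```

The rack stopped hard at 534.1, with force rising to about 5.5 N, as expected for home. Next: retreat and check.

```bash
python3 -m handwheel '[0.01,0,0,0,0,0.03,0,0,0,0,0.05,0,0,0,0,0.05,0,-0.04,0,0,0.05,0,-0.08,0,0,0.05,0.03,-0.12,0,0,0.05,0.07,-0.15,0,0,0.05,0.11,-0.15,0,0,0.05,0.11,-0.15,90,0,0.05,0.11,-0.15,90,0,0.05,0.11,-0.15,90,0,0.05,0.11,-0.15,90,0,0.05,0.11,-0.15,90,0,0.05,0.11,-0.15,90,0,0.05,0.11,-0.15,90,0,0.05,0.11,-0.15,90,0,0.05,0.11,-0.15,90,0,0.05,0.11,-0.15,90,0,0.05,0.11,-0.15,90,0,0.05,0.11,-0.15,90,0]'|grep -E "tcp|force|wid"
python3 - <<'E'
from h import *
st(); plan(661,211.5,115,0)
t=read_camera("top");s=read_camera("scene")
hsv=cv2.cvtColor(t,cv2.COLOR_BGR2HSV); m=cv2.inRange(hsv,(22,120,60),(35,255,255)); m[:160]=0;m[310:]=0;m[:,:255]=0;m[:,335:]=0
ys,xs=np.where(m); P=np.array([onz("top",(x,y),56)[:2] for x,y in zip(xs,ys)]); print(P.min(0),P.max(0))
A=cv2.resize(t[160:310,225:335],None,fx=4,fy=4,interpolation=cv2.INTER_CUBIC)
B=cv2.resize(s[215:340,365:455],None,fx=4,fy=4,interpolation=cv2.INTER_CUBIC)
o=np.zeros((600,800,3),np.uint8); o[:,:440]=A; o[:500,440:]=B
cv2.imwrite("pics/crop6.png",o)
E
```

```text
tcp_pos: [488.3, 216.7, 205.2]
contact_force: [-0.1, 1.4, -0.3]
gripper_width: 0.6
14.65 [488.3 216.7 205.2] [-0.07  1.41 -0.31] 0.6 yaw 3.62 [14.6  8.4 94.7  0.1 77.7 11. ]
shift [-0.0159  0.1733  0.0878] spin 3.62
[537.96701909  68.76332403] [636.73512035 140.04174451]
```

View pics/crop6.png

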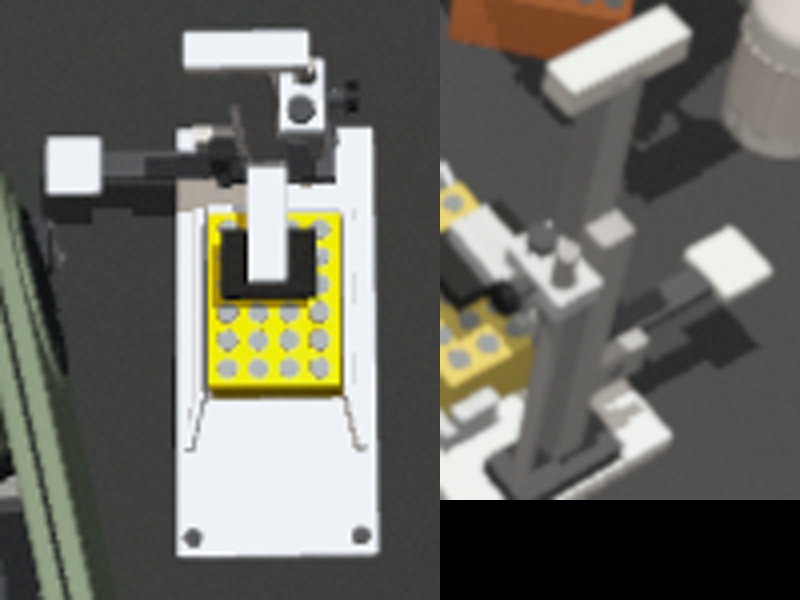

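The rack is up against the fence stubs and the head is raised above it. The tail plate is at (73,164) in the crop, unobstructed. Next: go over the tail.

```bash
python3 -m handwheel '[-0.004,0.04,0,3.6,0,-0.008,0.08,0,3.6,0,-0.012,0.12,0,3.6,0,-0.0155,0.16,0,3.6,0,-0.0155,0.173,0.03,3.6,0,-0.0155,0.173,0.06,3.6,0,-0.0155,0.173,0.086,3.6,0,-0.0155,0.173,0.086,3.6,0,-0.0155,0.173,0.086,3.6,0]'|grep -E "tcp|force|wid"; python3 - <<'E'
from h import *
st(); plan(660.5,211.7,97,0)
E
```

```text
tcp_pos: [659.3, 212.7, 114.5]
contact_force: [-0.2, 0.8, 1.2]
gripper_width: 0.4
15.5 [659.3 212.7 114.5] [-0.15  0.81  1.2 ] 0.4 yaw 0.51 [10.7 32.  74.5  0.  74.7 10.2]
shift [-0.001   0.0015  0.0174] spin 0.51
```

```bash
python3 -m handwheel '[-0.001,0.0015,0.008,0.5,0,-0.001,0.0015,0.015,0.5,0,-0.001,0.0015,0.019,0.5,0,-0.001,0.0015,0.023,0.5,0,-0.001,0.0015,0.027,0.5,0,-0.001,0.0015,0.027,0.5,0]'|grep -E "tcp|force|wid"
```

```text
tcp_pos: [660.2, 211.6, 87.2]
contact_force: [-0.6, 0.1, -0.3]
gripper_width: 0.2
```

```bash
python3 -m handwheel '[0,0,0.004,0,0,0,0,0.008,0,0,0,0,0.010,0,0,0,0,0.010,0,0,0,0,0.010,0,0,0,0,0.010,0,0]'|grep -E "tcp|force|wid"
```

```text
tcp_pos: [660.0, 211.7, 77.3]
contact_force: [-0.8, -1.4, 1.9]
gripper_width: 0.2
```

```bash
python3 -m handwheel '[0,0,0,0,0,0,0,0.001,0,0,0,0,0.001,0,0,0,0,0.001,0,0,0,0,0.001,0,0,0,0,0.001,0,0,0,0,0.001,0,0,0,0,0.001,0,0,0,0,0.001,0,0,0,0,0.001,0,0]'|grep -E "tcp|force|wid"; python3 - <<'E'
from h import *
s=read_camera("scene"); cv2.imwrite("pics/s7.png",cv2.resize(s[215:350,340:460],None,fx=4.4,fy=4.4,interpolation=cv2.INTER_CUBIC))
E
```

```text
tcp_pos: [660.0, 211.6, 76.3]
contact_force: [0.2, -0.1, 2.0]
gripper_width: 0.3
```

View pics/s7.png

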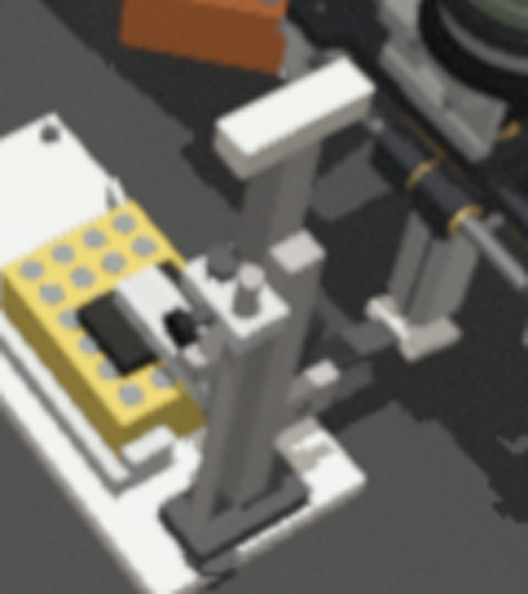

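The head pad now lies on the rack, and the T-bar top is at about px (407,240). Next: release the tail and verify the height.

```bash
python3 -m handwheel '[0,0,-0.006,0,0,0,0,-0.014,0,0,0,0,-0.025,0,0,0,0,-0.045,0,0,0.02,0,-0.08,0,0,0.04,0,-0.12,0,0,0.04,0,-0.12,0,0,0.04,0,-0.12,0,0,0.04,0,-0.12,0,0,0.04,0,-0.12,0,0,0.04,0,-0.12,0,0]'|grep -E "tcp|force|wid"; python3 - <<'E'
from h import *
st(); s=read_camera("scene"); t=read_camera("top")
ci=camera_info("scene")
for z in (243,255,265,273,285,293):
    print(z,cv2.projectPoints(np.array([[661.5,106,z]],float),cv2.Rodrigues(ci["attitude"].T)[0],-ci["attitude"].T@ci["position"],ci["intrinsics"],ci["dist_coeffs"])[0].ravel().round(1))
A=cv2.resize(t[160:310,225:335],None,fx=4,fy=4,interpolation=cv2.INTER_CUBIC)
B=cv2.resize(s[215:340,365:455],None,fx=4,fy=4,interpolation=cv2.INTER_CUBIC)
o=np.zeros((600,800,3),np.uint8); o[:,:440]=A; o[:500,440:]=B
cv2.imwrite("pics/crop8.png",o)
E
```

```text
tcp_pos: [660.9, 251.0, 193.6]
contact_force: [-0.8, -0.0, -0.6]
gripper_width: 0.6
18.3 [660.9 251.  193.6] [-0.77 -0.02 -0.63] 0.6 yaw -0.02 [13.8 29.9 67.9  0.1 83.6 13.8]
243 [404.9 247. ]
255 [405.9 242.2]
265 [406.8 238. ]
273 [407.5 234.7]
285 [408.6 229.6]
293 [409.3 226.1]
```

View pics/crop8.png

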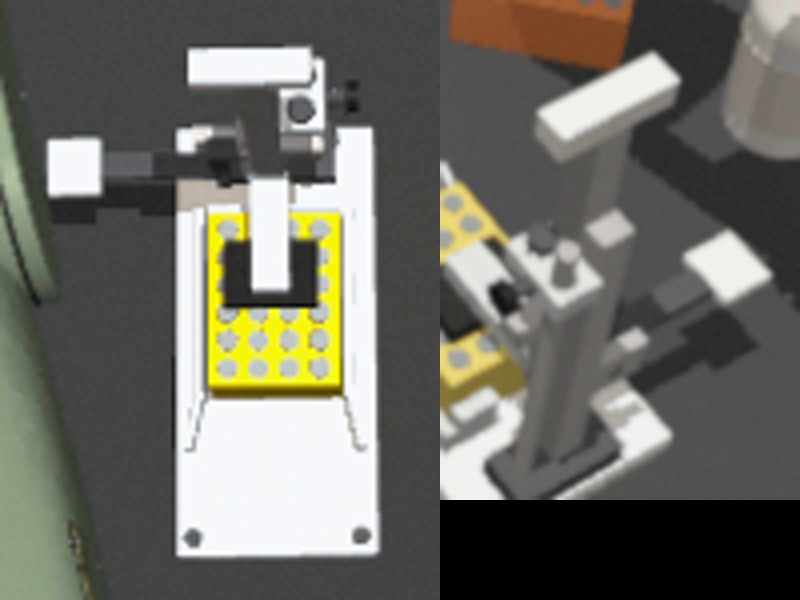

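```bash
python3 -c "
from h import *
st(); print(arm.job_done())"
```

```text
18.4 [661.3 251.1 194. ] [-0.21  0.28 -0.21] 0.4 yaw -0.03 [13.8 29.9 67.8  0.1 83.6 13.8]
the job is handed in; nothing more can be done
None
```

The job is done and handed in at 18.4 s of the 72 s allowed. No verdict was given.

- **Rail:** I pulled it up by the T-bar until it met a hard stop at a reading of about 0.059, with roughly 10 N on the screw. Let go, the pawl held it; the next picture showed it still raised.
- **Rack:** I pushed it along the guides until it stopped dead against the fence at about 5.5 N. The stopping point was within 1 to 2 mm of where home was measured.
- **Head:** Pressing the tail down about 18 mm at about 2 N lowered the head; then I released the tail and backed off.

**Last checks:** In the final picture the pad lies on the rack and the rack sits at the fence stubs. The T-bar top comes out at about 264 mm, where 265 mm corresponds to a rail reading of 0.030. The tail is back up, perhaps 3 mm low, which fits the pawl leaning on a tooth at about 0.04 rad. The force on the tool is about zero.

**Not confirmed directly:** The pictures place the head to about 2 mm at best, so the rail reading and the weight on the rack are inferred. I did not measure the bystanders again; the arm never came near them.

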